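# Mesh a grinder's burr carrier with its drive and hold it down

## Task

Put the burr carrier back into the coffee grinder: lift it by its black grip out of the black plastic holder, bring it over the round drive hub on top of the grinder, turn it until its four splines line up with the hub's cross-shaped slots, and slide it in. Then press it fully home against the spring, so that its disc sits down on the hub's rim, and finish while still holding it down there: do not let go. Leave everything else on the counter where it stands.

Things in the scene. Friction and masses are not known exactly. Their poses are not given: they have to be found in the camera images.
- burr: Burr carrier, steel, loose, about 0.16 kg, upright in the holder. Origin: centre of its spline tips (lower end), z up. Splines, 0 to 26 mm above the origin: a cross of two blades along x and y, each 44 mm end to end, 8 mm thick (lowest 5 mm tapered to 40 by 5 mm). Round disc 62 mm across from 26 to 32 mm; black bar grip above it. Every quarter turn fits the hub alike.
- burr_grip (a point): Centre of the carrier's black plastic bar grip, 53 mm above its spline tips. The bar is 60 mm long along x, 16 mm thick along y (grip it across this) and 42 mm high, standing on the disc. Same axes as burr.
- holder: Black plastic holder, fixed to the counter: a round collar 84 mm across at its top, 45 mm high, on a 120 mm square base 6 mm thick, with a round well 56 mm wide. The carrier's disc lies on its top, splines hanging in the well. Origin: centre of the underside; z up.
- grinder: Coffee grinder, fixed, hopper taken off: black housing 170 mm (x) by 130 mm (y), 136 mm high, dosing chute on its -x face, round dark steel collar (100 mm across) rising to 164 mm on its top. Origin: centre of the underside, on the hub's vertical axis; z up.
- hub_rim (a point): Centre of the rim (top face) of the aluminium drive hub on the grinder, 170 mm above the counter, z up. Hub 68 mm across, with a cross of two slots 10.8 mm wide, 49 mm end to end, along this frame's x and y. Its angle in the grinder varies; it resists turning (0.6 N m). A black spring plate lies 18 mm down the slots and yields 8 mm: fully home, the spline tips are 26 mm below the rim, disc on rim.
- plate (a joint): Travel of the spring plate in the hub, in m: 0 up, 0.008 fully down. The spring pushes up with about 3 N at 0 and 9 N at full travel; the carrier's own weight does not move it, so it springs back up when the pressing stops.
- tumbler: Bystander: glass tumbler, 72 mm across, 95 mm high. Origin: centre of the underside.
- spoon_rest: Bystander: sage green ceramic spoon rest, 105 by 75 mm, 16 mm high. Origin: centre of the underside.
- clip: Bystander: flat aluminium milk thermometer clip, about 96 mm long, 17 mm high. Origin: underside, middle of its 70 mm bar.
- pitcher: Bystander: steel milk pitcher, 88 mm across, 100 mm high, handle towards its +y. Origin: centre of the underside.
- portafilter: Bystander: steel portafilter lying flat, basket 70 mm across, 30 mm high, black handle reaching 160 mm towards its -x. Origin: centre of the basket's underside.
- tamper: Bystander: steel coffee tamper standing upright, 56 mm across, 90 mm high. Origin: centre of the underside.
- cup: Bystander: white ceramic mug, 80 mm across, 60 mm high. Origin: centre of the underside.
Things that resemble listed ones, but are neither listed nor needed, are in the scene too. Leave any pink or purple look-alike of the burr alone.

How it is judged (in metres and radians):
On the way, in this order (a step that is already met when the one before it is completed fails the run):
1. the burr carrier is lifted clear of the holder, upright (z of burr in the frame of holder above 0.055 m and contact force between burr and holder below 0.1 N and angle between burr's own z axis and vertical below 0.4 rad), for 0.1 s.
2. its splines have meshed: they are in the hub's slots, more than 12 mm deep (horizontal distance between burr and hub_rim below 0.005 m and (angle between the x axis of burr and the x axis of hub_rim, either way round below 0.13 rad or angle between the y axis of burr and the x axis of hub_rim, either way round below 0.13 rad) and angle between burr's own z axis and vertical below 0.1 rad and z of burr in the frame of hub_rim below -0.012 m), for 0.1 s.
At the end, for the whole second after the job is handed in: Carrier meshed in the hub (axes within 5 mm, cross aligned within 0.13 rad, upright within 0.1 rad), spline tips at least 23.5 of 26 mm below the rim, plate pressed over 5.5 of 8 mm, at rest, the robot still holding it down; each bystander within 30 mm of its start (horizontal distance between burr and hub_rim below 0.005 m and (angle between the x axis of burr and the x axis of hub_rim, either way round below 0.13 rad or angle between the y axis of burr and the x axis of hub_rim, either way round below 0.13 rad) and angle between burr's own z axis and vertical below 0.1 rad and z of burr in the frame of hub_rim below -0.0235 m and value of joint plate above 0.0055 m and contact force between any of the fingers, the arm and burr above 2 N and linear speed of burr below 0.02 m/s and distance of each of tumbler, spoon_rest, clip, pitcher, portafilter, tamper, cup from where it was at the start of the episode below 0.03 m); the arm keeps its last pose, push and grip.
It fails at once if a bystander is moved more than 30 mm (distance of any of tumbler, spoon_rest, clip, pitcher, portafilter, tamper, cup from where it was at the start of the episode above 0.03 m).
It also fails if it takes over 45 s, if anything falls off the work surface, if the arm or the gripper's body presses on something with over 40 N, if the wrist force passes 120 N, or if a joint passes its speed limit or range.

## Robot

A 6-joint arm with a two-finger parallel gripper is mounted at the origin on the work surface. World frame = base frame: x ahead of the robot, y to its left, z up, the work surface at z = 0. Lengths are in mm, angles in rad, forces in N, time in s.
With the tool pointing down it reaches from about 275 to 750 mm from the base axis. Payload 10.2 kg.
Tool frame: the origin (TCP) lies between the finger pads; the fingertips stand 8 mm ahead of it and the grasp point (between the pads) lies 11 mm behind it (ctrl.nose_length is the distance from the TCP to the fingertips, in mm); z points along the fingers, y is the line along which they close (so a half turn about z gives the same grasp; the last joint's range is limited). The gripper opens to 88 mm and grips with 3 to 60 N. Pads are 18 mm wide; open, the fingers measure 123 mm over their backs; the gripper's body (75 mm by 187 mm) begins 45 mm behind the grasp point.
Start: joints at [-1.462, 0.313, 1.498, -0, 1.331, -0.223], TCP at [171.004, -496.376, 246.72] pointing down, gripper open.
Joint ranges: [-2.94, 2.94], [-0.97, 2.17], [0.19, 2.56], [-1.23, 4.37], [0.02, 3.11], [-2.88, 2.88]. Speed limits (rad/s): [2.39, 2.39, 3.01, 3.14, 3.14, 3.14].

## Interface

Orientations are given as a unit quaternion [x, y, z, w].
In Python, from workcell import ctrl gives the robot as it stands. The module is installed in compiled form; this text tells all that it offers.
- The arm moves only by the tool apply_moves, never from a script. Its argument "steps" is a list that holds one entry, the list of rows, each a list of 7 numbers: the shift along the world's x, y, z in cm, then the turn, a rotation vector about the world's x, y, z in rad, then the closure in counts, from 0 (fully open) to 255 (shut). In form: [[[tx, ty, tz, rx, ry, rz, grip], ...]]. A call has 1 to 20 rows; each row is the pose to reach, as a shift and turn from the pose commanded when the call began; what a row does not reach only later rows make up. A row lasts 1/12 s, in which the tool goes at most 41.7 mm and 7.16 degrees, less where a joint would pass 70% of its speed; a pose out of reach is approached as far as the arm can. A call with a gripper value outside its range is refused whole. The fingers move at their own pace and stop on an object; "force" is the grip in N (left out, the last holds). Time passes only in rows, so rows that repeat a pose let the fingers close. It gives the time, the measured TCP pose, the force, the opening and the grip force at its end, in the units of the state.
- ctrl.observe(): the state, without advancing time (a new reading comes with each control period).
- ctrl.capture(name): name is "scene" or "top" or "wrist"; returns (picture, depth): 384x512x3 uint8, blue, green, red; 384x512 float32, mm along the optical axis (not along the pixel's ray), 0 where there is no reading.
- ctrl.camera_params(name): a dict with "fx", "fy", "cx", "cy" (pixels), "xyz" and "rotation" of the camera in the world; the wrist camera has in their place "T_tool_cam" (4x4, takes a point from camera to tool coordinates, whose origin is the TCP and whose axes are the flange's). Camera axes: x right, y down, z forward; pixel columns grow to the right and rows downward; lengths in mm; the calibration is good to about 2 mm. A picture is of the moment at which its call begins: read the wrist's pose just before it. camera_params takes no time and is no camera call.
- ctrl.finish_job(): hands the job in; it is judged then, once.
The state is a dict: "clock": time; "joint_pos": joint angles; "qvel": joint speeds; "joint_efforts": joint torques, N m; "tool_pos": TCP position; "tool_rot": TCP orientation; "wrist_force": force on the tool from outside, world axes, zero at the start; "torque": the same for the moment, N m; "opening": finger opening in mm; "finger_force": force on a finger pad.
Only numpy, scipy, OpenCV 4.12 (cv2) and the standard library are available. Lean on these libraries where they do the work, as an engineer would, in place of code of your own. Each camera call takes 0.05 s, during which the arm holds its last target. There are 200 camera calls.

## Working session

There is one attempt and no reset: what is moved stays moved. The work goes in short steps, Python scripts to look and compute and a tool call to move; the robot and the scene stay as the last step left them, time stands still between calls to the robot, and variables do not carry over. Pictures are saved under pics/ and viewed, at most 10 in all, crops included, and the job is handed in when it is done.

Besides the shell and the picture viewer there is one more tool, called after "Request:" as name(argument=value, ...) on one line, values as JSON. apply_moves: Moves the arm, as the interface text tells. Its arguments: {"type":"object","properties":{"steps":{"type":"array","items":{"type":"array","items":{"type":"array","items":{"type":"number"}}}},"force":{"type":"number"}},"required":["steps"]}

```bash
mkdir -p pics; cat > h.py <<'E'
import numpy as np, cv2
from workcell import ctrl
from scipy.spatial.transform import Rotation as R
def pose(name,obs=None):
    p=ctrl.camera_params(name)
    if 'T_tool_cam' in p:
        o=obs; T=np.eye(4); T[:3,:3]=R.from_quat(o['tool_rot']).as_matrix(); T[:3,3]=o['tool_pos']
        M=T@np.array(p['T_tool_cam']); return p,M[:3,:3],M[:3,3]
    r=np.array(p['rotation']); 
    if r.shape!=(3,3): r=R.from_quat(r).as_matrix()
    return p,r,np.array(p['xyz'])
def cloud(P,d):
    p,r,t=P; v,u=np.mgrid[:384,:512]
    c=np.stack([(u-p['cx'])/p['fx']*d,(v-p['cy'])/p['fy']*d,d],-1)
    return c@r.T+t
def ray(P,u,v,z):
    p,r,t=P; q=r@np.array([(u-p['cx'])/p['fx'],(v-p['cy'])/p['fy'],1]); return t+q*(z-t[2])/q[2]
E
python3 - <<'E'
from h import *
for n in ['scene','top','wrist']:
    o=ctrl.observe(); im,d=ctrl.capture(n); cv2.imwrite(f'pics/{n}0.png',im); np.savez(f'{n}0.npz',im=im,d=d,tp=o['tool_pos'],tr=o['tool_rot'])
    print(n,ctrl.camera_params(n),(d>0).mean())
print(o)
a=np.hstack([cv2.imread('pics/scene0.png'),cv2.imread('pics/top0.png')]); 
E
```

```text
scene {'fx': 380.00787389865314, 'fy': 380.00787389865314, 'cx': 260.07112080942363, 'cy': 188.87880863535062, 'xyz': array([ 849.76064741, -574.45156682,  778.72197747]), 'rotation': array([ 0.90258534,  0.21003002, -0.08350328, -0.36640727])} 0.9959157307942709
top {'fx': 389.96220035413245, 'fy': 389.96220035413245, 'cx': 251.5552033801179, 'cy': 192.00381403280863, 'xyz': array([ 423.61180778,  -10.3274887 , 1050.1340153 ]), 'rotation': array([ 0.71328572, -0.69693475,  0.05128201, -0.05362456])} 0.9959004720052084
wrist {'fx': 337.7452255380286, 'fy': 337.7452255380286, 'cx': 260.3927377990836, 'cy': 189.24061199384093, 'T_tool_cam': array([[-1.40162671e-05, -9.52454905e-01, -3.04679592e-01,
         7.88475641e+01],
       [ 9.99999577e-01, -2.93452552e-04,  8.71354920e-04,
         1.07701100e+00],
       [-9.19335272e-04, -3.04679451e-01,  9.52454507e-01,
        -1.37578891e+02],
       [ 0.00000000e+00,  0.00000000e+00,  0.00000000e+00,
         1.00000000e+00]])} 0.9958546956380209
{'clock': 0.1, 'joint_pos': array([-1.46238064e+00,  3.13385530e-01,  1.49835879e+00, -4.55662229e-05,
        1.33099490e+00, -2.23416938e-01]), 'qvel': array([ 0.00164744,  0.00010346, -0.00121551,  0.00021078, -0.0004293 ,
       -0.00010218]), 'joint_efforts': array([ 3.61142789e-03, -4.02807426e+01, -2.52647173e+01,  6.95789256e-02,
        3.41450062e-02, -6.63778178e-05]), 'tool_pos': array([ 170.97867403, -496.15284992,  246.22352294]), 'tool_rot': array([ 9.86266377e-01,  1.65161450e-01,  1.08545839e-05, -5.73609177e-04]), 'wrist_force': array([-0.42031646, -0.29013172,  0.55979018]), 'torque': array([ 0.00630285,  0.00261465, -0.01352805]), 'finger_force': 0.0, 'opening': 88.06087422137908}
```

View pics/top0.png

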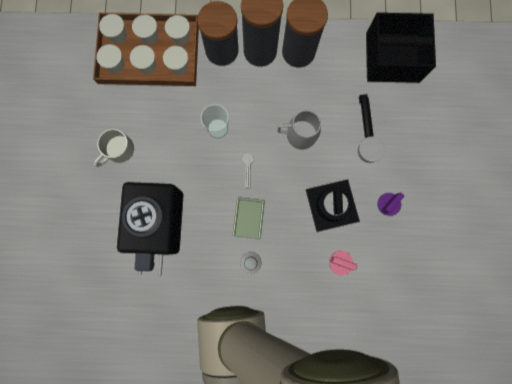

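View pics/scene0.png

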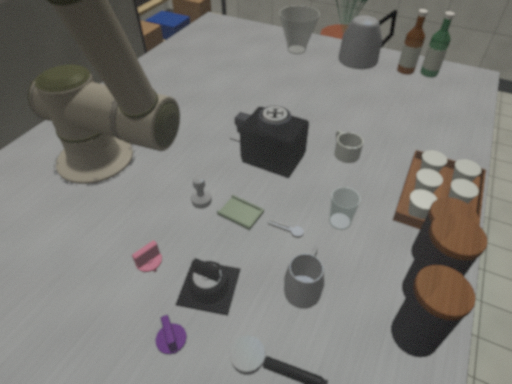

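The top view shows the carrier in its holder at about (335,204), with its black bar near (338,202), and the grinder hub cross at (143,216). The pink (342,262) and purple (390,204) look-alikes stand apart. In the scene view the carrier is at (208,275) and the hub at (275,115).

```bash
python3 - <<'E'
from h import *
L={n:np.load(n+'0.npz') for n in('top','scene')}
C={n:cloud(pose(n),L[n]['d']) for n in L}
def box(pts): 
    (c,s,a)=cv2.minAreaRect(pts[:,:2].astype(np.float32)); return np.round(c,1),np.round(s,1),round(a,1)
w0=C['top'][204,336]; h0=C['top'][216,143]; print('approx',w0,h0)
for n in C:
    P=C[n]; 
    near=np.hypot(P[...,0]-w0[0],P[...,1]-w0[1])<60
    m=near&(P[...,2]>80)&(P[...,2]<110); q=P[m]; print(n,'bar',m.sum(),box(q),np.median(q[:,2]),q.mean(0).round(1))
    m=near&(P[...,2]>46)&(P[...,2]<60)&(L[n]['im'].min(-1)>70); q=P[m]; print(n,'disc',m.sum(),cv2.minEnclosingCircle(q[:,:2].astype(np.float32)),np.median(q[:,2]))
    near=np.hypot(P[...,0]-h0[0],P[...,1]-h0[1])<60
    m=near&(P[...,2]>162)&(L[n]['im'].min(-1)>110); q=P[m]; print(n,'hub',m.sum(),cv2.minEnclosingCircle(q[:,:2].astype(np.float32)),np.percentile(q[:,2],[10,50,90]))
t=L['top']['im']; s=L['scene']['im']
f=lambda im,u,v:cv2.resize(im[v-30:v+30,u-40:u+40],(400,300),interpolation=cv2.INTER_CUBIC)
cv2.imwrite('pics/c1.png',np.vstack([np.hstack([f(t,336,204),f(t,143,216)]),np.hstack([f(s,208,280),f(s,275,120)])]))
E
```

```text
approx [ 542.01707691 -215.34871068   89.73621379] [496.19668036 243.63029705 151.41018205]
top bar 169 (array([ 548.5, -222.6]), array([57.7, 16.6]), 1.8) 91.19214119526055 [ 548.2 -221.7   90.7]
top disc 234 ((549.515869140625, -223.38491821289062), 32.05665588378906) 49.897508438073885
top hub 450 ((494.6984558105469, 243.38204956054688), 33.2562255859375) [167.13480164 169.17109792 171.34451097]
scene bar 243 (array([ 552. , -225.5]), array([60.5, 16.1]), 1.8) 91.2066857225218 [ 554.4 -227.1   89.9]
scene disc 296 ((552.001220703125, -221.13900756835938), 37.06758499145508) 50.2047265459704
scene hub 265 ((497.5436706542969, 248.0825653076172), 42.61956024169922) [164.17494068 169.30200707 171.00660878]
```

View pics/c1.png

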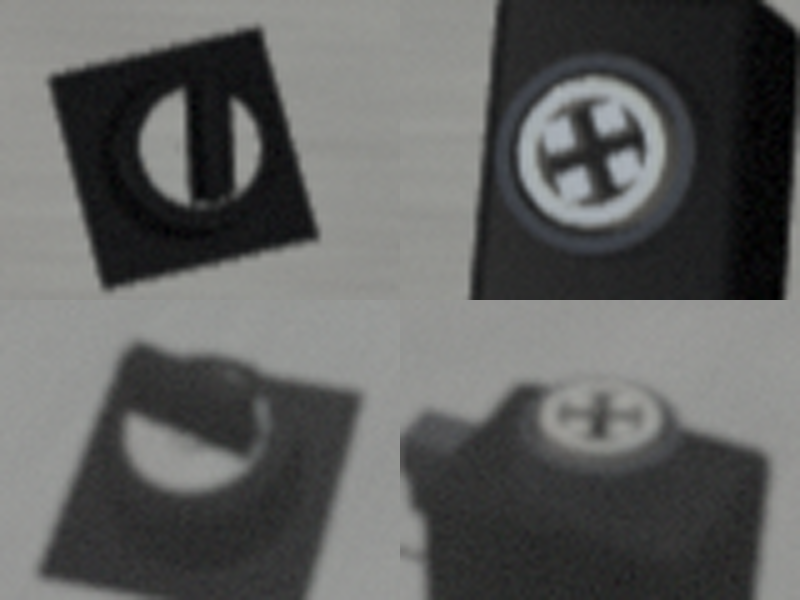

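The crops confirm the carrier's bar lies nearly along world x (top-left) and the hub cross is turned about 15° (top-right). Measured heights agree with the text (bar top 91, disc 50, hub rim 169). I'm moving above the carrier for a close look.

Request:
apply_moves(steps=[[[37.8,27.4,-4.0,0,0,-0.3,0],[37.8,27.4,-4.0,0,0,-0.3,0],[37.8,27.4,-4.0,0,0,-0.3,0],[37.8,27.4,-4.0,0,0,-0.3,0],[37.8,27.4,-4.0,0,0,-0.3,0],[37.8,27.4,-4.0,0,0,-0.3,0],[37.8,27.4,-4.0,0,0,-0.3,0],[37.8,27.4,-4.0,0,0,-0.3,0],[37.8,27.4,-4.0,0,0,-0.3,0],[37.8,27.4,-4.0,0,0,-0.3,0],[37.8,27.4,-4.0,0,0,-0.3,0],[37.8,27.4,-4.0,0,0,-0.3,0],[37.8,27.4,-4.0,0,0,-0.3,0],[37.8,27.4,-4.0,0,0,-0.3,0],[37.8,27.4,-4.0,0,0,-0.3,0],[37.8,27.4,-4.0,0,0,-0.3,0],[37.8,27.4,-4.0,0,0,-0.3,0]]], force=30)

```text
clock: 1.57
tool_pos: [548.3, -223.3, 207.0]
tool_rot: [1.0, 0.015, 0.0, 0.0]
wrist_force: [-0.2, -0.1, -0.0]
opening: 88.1
finger_force: 0.0
```

```bash
python3 - <<'E'
from h import *
o=ctrl.observe(); im,d=ctrl.capture('wrist'); cv2.imwrite('pics/w1.png',im)
print(o['clock'],o['tool_pos'],R.from_quat(o['tool_rot']).as_matrix().round(4))
P=pose('wrist',o); X=cloud(P,d)
near=np.hypot(X[...,0]-549,X[...,1]+222)<60
m=near&(X[...,2]>86)&(X[...,2]<110); q=X[m]; print('bar',m.sum(),cv2.minAreaRect(q[:,:2].astype(np.float32)),np.median(q[:,2]))
m=near&(X[...,2]>46)&(X[...,2]<56)&(im.min(-1)>70); q=X[m]; print('disc',m.sum(),cv2.minEnclosingCircle(q[:,:2].astype(np.float32)),np.median(q[:,2]))
E
```

```text
1.5667 [ 548.31369778 -223.32434358  207.00495183] [[ 9.995e-01  3.020e-02  2.000e-04]
 [ 3.020e-02 -9.995e-01 -2.000e-04]
 [ 2.000e-04  2.000e-04 -1.000e+00]]
bar 1463 ((549.7749633789062, -225.26654052734375), (59.286163330078125, 15.545364379882812), 2.2983896732330322) 91.41861603364268
disc 2260 ((549.5079345703125, -225.24520874023438), 30.99889373779297) 49.71270570644191
```

View pics/w1.png

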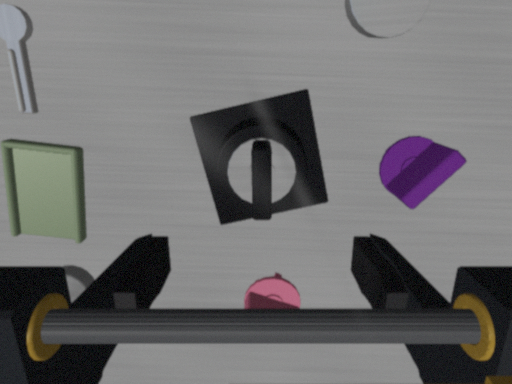

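The wrist view shows the bar at (261,178) between the fingers. Its centre measures (549.7, -225.2) at 2.3° yaw, which agrees with the top view. I'll descend and grip.

Request:
apply_moves(steps=[[[0.14,-0.2,-4,0,0,0.01,0],[0.14,-0.2,-8,0,0,0.01,0],[0.14,-0.2,-11,0,0,0.01,0],[0.14,-0.2,-13,0,0,0.01,0],[0.14,-0.2,-14.2,0,0,0.01,0],[0.14,-0.2,-14.2,0,0,0.01,0],[0.14,-0.2,-14.2,0,0,0.01,255],[0.14,-0.2,-14.2,0,0,0.01,255],[0.14,-0.2,-14.2,0,0,0.01,255],[0.14,-0.2,-14.2,0,0,0.01,255],[0.14,-0.2,-14.2,0,0,0.01,255],[0.14,-0.2,-14.2,0,0,0.01,255],[0.14,-0.2,-14.2,0,0,0.01,255],[0.14,-0.2,-14.2,0,0,0.01,255],[0.14,-0.2,-14.2,0,0,0.01,255],[0.14,-0.2,-14.2,0,0,0.01,255]]], force=40)

```text
clock: 2.95
tool_pos: [550.4, -224.4, 64.7]
tool_rot: [1.0, 0.021, -0.0, -0.0]
wrist_force: [-0.7, -0.1, 0.3]
opening: 23.6
finger_force: 0.0
```

Request:
apply_moves(steps=[[[0,0,0,0,0,0,255],[0,0,0,0,0,0,255],[0,0,0,0,0,0,255],[0,0,0,0,0,0,255],[0,0,0,0,0,0,255],[0,0,0,0,0,0,255],[0,0,1,0,0,0,255],[0,0,3,0,0,0,255],[0,0,6,0,0,0,255],[0,0,9,0,0,0,255],[0,0,12,0,0,0,255],[0,0,15,0,0,0,255],[0,0,18,0,0,0,255],[0,0,20,0,0,0,255],[0,0,21,0,0,0,255],[0,0,21,0,0,0,255],[0,0,21,0,0,0,255],[0,0,21,0,0,0,255]]])

```text
clock: 4.45
tool_pos: [550.0, -224.1, 273.0]
tool_rot: [1.0, 0.021, -0.001, -0.001]
wrist_force: [-0.1, -0.1, -2.4]
opening: 15.6
finger_force: 40.0
```

Carrier held (opening 15.6 mm, 2.4 N load). I'll move beside the hub so the wrist camera looks straight down on it.

Request:
apply_moves(steps=[[[-1,3.5,0,0,0,0,255],[-2,7,0,0,0,0,255],[-3,10.5,0,0,0,0,255],[-4,14,0,0,0,0,255],[-5,17.5,0,0,0,0,255],[-6,21,0,0,0,0,255],[-7,24.5,0,0,0,0,255],[-8,28,0,0,0,0,255],[-9,31.5,0,0,0,0,255],[-10,35,0,0,0,0,255],[-11,38.5,0,0,0,0,255],[-12,42,0,0,0,0,255],[-13,45,0,0,0,0,255],[-13.5,46.5,0,0,0,0,255],[-13.5,46.8,0,0,0,0,255],[-13.5,46.8,0,0,0,0,255],[-13.5,46.8,0,0,0,0,255],[-13.5,46.8,0,0,0,0,255]]])

```text
clock: 5.95
tool_pos: [415.8, 242.6, 274.3]
tool_rot: [1.0, 0.02, -0.0, 0.0]
wrist_force: [0.7, -0.0, -1.2]
opening: 15.5
finger_force: 40.0
```

```bash
python3 - <<'E'
from h import *
o=ctrl.observe(); im,d=ctrl.capture('wrist'); cv2.imwrite('pics/w2.png',im)
np.savez('w2.npz',im=im,d=d,tp=o['tool_pos'],tr=o['tool_rot'])
print(o['clock'],o['tool_pos'],R.from_quat(o['tool_rot']).as_matrix().round(4))
E
```

```text
5.95 [415.77557206 242.59850721 274.31160022] [[ 9.992e-01  4.030e-02 -7.000e-04]
 [ 4.030e-02 -9.992e-01 -4.000e-04]
 [-7.000e-04  4.000e-04 -1.000e+00]]
```

View pics/w2.png

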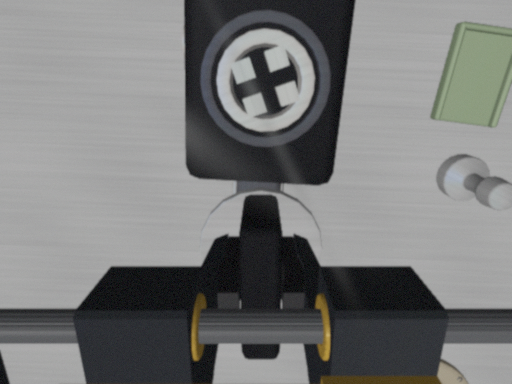

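The wrist view shows the hub at (265,80) with its cross turned about 17°. The held carrier's bar runs up from (262,355) to (262,197), and its disc arc shows at (262,195). Next I'll measure hub centre, cross angle and the carrier's place in the hand.

```bash
cat > m.py <<'E'
from h import *
import sys
L=np.load(sys.argv[1]); im,d=L['im'],L['d']; o=dict(tool_pos=L['tp'],tool_rot=L['tr'])
P=pose('wrist',o); X=cloud(P,d); g=im.mean(-1)
T=R.from_quat(L['tr']).as_matrix()
near=np.hypot(X[...,0]-495,X[...,1]-243)<40
print('hub z',np.percentile(X[near&(g>120)][:,2],[5,25,50,75,95]).round(1))
# rays to rim plane
v,u=np.mgrid[:384,:512]; p,r,t=P
def plane(z):
    q=np.stack([(u-p['cx'])/p['fx'],(v-p['cy'])/p['fy'],np.ones(u.shape)],-1)@r.T
    return t+q*((z-t[2])/q[...,2])[...,None]
Q=plane(170.)
m=(np.hypot(Q[...,0]-495,Q[...,1]-243)<42)&(g>120)
cs,_=cv2.findContours(m.astype(np.uint8),cv2.RETR_EXTERNAL,cv2.CHAIN_APPROX_NONE)
c=max(cs,key=cv2.contourArea)[:,0]; q=Q[c[:,1],c[:,0],:2].astype(np.float32)
e=cv2.fitEllipse(q); print('hub ellipse',e); c0=np.array(e[0])
dx=Q[...,:2]-c0; rr=np.hypot(dx[...,0],dx[...,1]); th=np.arctan2(dx[...,1],dx[...,0])
for lo,hi in((10,20),(12,18),(14,22)):
    s=(rr>lo)&(rr<hi); w=120-g[s]; print('slot deg',np.degrees(np.angle((w*np.exp(4j*th[s])).sum()))/4, s.sum())
s=(rr<20)&(g<75); print('cross centroid',Q[s][:,:2].mean(0),s.sum())
Y=(X-L['tp'])@T  # tool frame
D=np.abs(Y[...,1])<45
b=D&(Y[...,2]<-24)&(Y[...,2]>-34)&(g<80)&(np.abs(Y[...,1])<12)&(Y[...,0]<40)&(d>0)
y=Y[b]; print('bar tool x,y,z',y.min(0).round(1),y.max(0).round(1),b.sum(),np.percentile(y[:,1],[2,98]))
b=D&(Y[...,2]>8)&(Y[...,2]<22)&(g>90)&(Y[...,0]<45)&(d>0); y=Y[b]; print('disc',b.sum(),y.min(0),y.max(0),np.median(y[:,2]))
# fit circle r=31 from front contour
q=[]
for yy in np.arange(-20,21,2):
    k=y[np.abs(y[:,1]-yy)<1]
    if len(k): q.append((k[:,0].max(),yy))
q=np.array(q)
from scipy.optimize import least_squares
print('disc centre in tool',least_squares(lambda a:np.hypot(q[:,0]-a[0],q[:,1]-a[1])-31,[0,0],loss='soft_l1').x,len(q))
print('tool yaw',np.degrees(np.arctan2(T[1,0],T[0,0])))
E
python3 m.py w2.npz
```

```text
hub z [167.5 169.  169.6 170.2 411.8]
hub ellipse ((494.5888671875, 241.21922302246094), (66.19361877441406, 66.2544937133789), 6.044637203216553)
slot deg 21.161020146300398 2133
slot deg 21.131747605539545 1273
slot deg 21.246246419631895 2034
cross centroid [495.22087191 240.60972388] 1365
bar tool x,y,z [-30.2 -12.  -33.9] [ 29.4  12.  -24. ] 4196 [-10.04541642   9.87705133]
disc 3194 [ -7.87669051 -29.23993373   8.26151903] [30.10185221 31.80704236 20.61461659] 15.09488312733269
disc centre in tool [-0.96807449  1.13554016] 21
tool yaw 2.310544234856242
```

Request:
apply_moves(steps=[[[3,0,0,0,0,0.1,255],[6,0,0,0,0,0.2,255],[8,0,0,0,0,0.3,255],[8,0,0,0,0,0.329,255],[8,0,-2,0,0,0.329,255],[8,0,-4,0,0,0.329,255],[8,0,-4.6,0,0,0.329,255],[8,0,-4.6,0,0,0.329,255],[8,0,-4.6,0,0,0.329,255],[8,0,-4.6,0,0,0.329,255],[8,0,-4.6,0,0,0.329,255]]])

```text
clock: 6.92
tool_pos: [495.8, 243.6, 229.9]
tool_rot: [0.983, 0.184, 0.001, -0.0]
wrist_force: [-0.6, 0.4, -2.3]
opening: 15.8
finger_force: 40.0
```

```bash
python3 - <<'E'
from h import *
o=ctrl.observe(); print(o['clock'],o['tool_pos'],o['joint_pos'].round(2),R.from_quat(o['tool_rot']).as_matrix().round(4).tolist(),o['wrist_force'])
ims=[ctrl.capture(n)[0] for n in('wrist','scene','top')]
f=lambda im,u,v,a=64,b=48:cv2.resize(im[v-b:v+b,u-a:u+a],(400,300),interpolation=cv2.INTER_CUBIC)
cv2.imwrite('pics/h1.png',np.vstack([np.hstack([f(ims[0],256,220,160,120),f(ims[1],275,110,40,30)]),np.hstack([f(ims[2],150,216,40,30),f(ims[1],275,110)])]))
E
```

```text
6.9167 [495.81952367 243.62908422 229.89132304] [ 0.24  0.39  1.44 -0.    1.31  1.44] [[0.9321, 0.3622, 0.002], [0.3622, -0.9321, 0.0005], [0.002, 0.0003, -1.0]] [-0.56623353  0.43550935 -2.27849963]
```

View pics/h1.png

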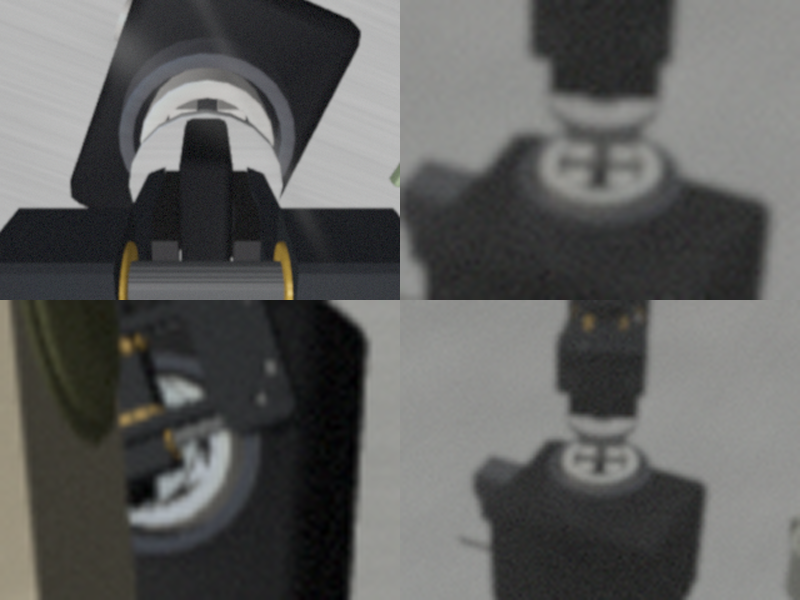

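The hover crops show the carrier above the hub, with the front slot aligned with the bar in the wrist view (crop ~(207,100)). Measured tool yaw is 21.2° against 21.15° for the slots. I'll lower it gently into the slots.

Request:
apply_moves(steps=[[[0,0,-0.5,0,0,0,255],[0,0,-1.0,0,0,0,255],[0,0,-1.3,0,0,0,255],[0,0,-1.6,0,0,0,255],[0,0,-1.8,0,0,0,255],[0,0,-2.0,0,0,0,255],[0,0,-2.0,0,0,0,255]]])

```text
clock: 7.65
tool_pos: [495.3, 243.6, 208.3]
tool_rot: [0.983, 0.184, -0.0, 0.0]
wrist_force: [-0.3, -0.1, -1.0]
opening: 15.7
finger_force: 40.0
```

Request:
apply_moves(steps=[[[0,0,-0.2,0,0,0,255],[0,0,-0.4,0,0,0,255],[0,0,-0.6,0,0,0,255],[0,0,-0.8,0,0,0,255],[0,0,-0.8,0,0,0,255],[0,0,-0.8,0,0,0,255],[0,0,-0.8,0,0,0,255]]])

```text
clock: 8.23
tool_pos: [495.4, 243.6, 200.8]
tool_rot: [0.983, 0.184, 0.0, -0.0]
wrist_force: [-0.1, 0.5, -1.8]
opening: 15.9
finger_force: 40.0
```

No contact force and the splines are about 15 mm in. Now I'll press onto the spring.

Request:
apply_moves(steps=[[[0,0,-0.2,0,0,0,255],[0,0,-0.4,0,0,0,255],[0,0,-0.6,0,0,0,255],[0,0,-0.8,0,0,0,255],[0,0,-0.9,0,0,0,255],[0,0,-1.0,0,0,0,255],[0,0,-1.0,0,0,0,255],[0,0,-1.0,0,0,0,255]]])

```text
clock: 8.9
tool_pos: [495.7, 243.7, 191.4]
tool_rot: [0.983, 0.184, 0.001, -0.0]
wrist_force: [-0.4, -0.3, 7.1]
opening: 16.0
finger_force: 40.0
```

Request:
apply_moves(steps=[[[0,0,-0.1,0,0,0,255],[0,0,-0.2,0,0,0,255],[0,0,-0.2,0,0,0,255],[0,0,-0.2,0,0,0,255]]], force=50)

```text
clock: 9.23
tool_pos: [495.7, 243.7, 190.5]
tool_rot: [0.983, 0.184, 0.001, 0.0]
wrist_force: [-4.5, -1.2, 14.8]
opening: 15.4
finger_force: 50.0
```

Force rose to 15 N (above the spring's 9 N) at the expected height of TCP ≈ 190, which suggests the disc is on the rim. I'll check in the cameras.

```bash
python3 - <<'E'
from h import *
o=ctrl.observe(); im,d=ctrl.capture('wrist'); s,ds=ctrl.capture('scene')
print(o['clock'],o['tool_pos'],o['wrist_force'],np.abs(o['qvel']).max())
T=R.from_quat(o['tool_rot']).as_matrix(); X=cloud(pose('wrist',o),d); Y=(X-o['tool_pos'])@T; g=im.mean(-1)
b=(g<80)&(np.abs(Y[...,1])<8)&(Y[...,0]>5)&(Y[...,0]<28)&(Y[...,2]<-20)&(Y[...,2]>-40); print('bar top tool z',np.median(Y[b][:,2]),b.sum())
W=np.load('w2.npz'); T2=R.from_quat(W['tr']).as_matrix(); Y2=(cloud(pose('wrist',dict(tool_pos=W['tp'],tool_rot=W['tr'])),W['d'])-W['tp'])@T2
b2=(W['im'].mean(-1)<80)&(np.abs(Y2[...,1])<8)&(Y2[...,0]>5)&(Y2[...,0]<28)&(Y2[...,2]<-20)&(Y2[...,2]>-40); print('before',np.median(Y2[b2][:,2]))
n=(np.hypot(X[...,0]-494.6,X[...,1]-241.5)<33)&(g>90)&(X[...,2]<185)&(X[...,2]>160); print('disc top z',np.percentile(X[n][:,2],[10,50,90]))
f=lambda im,u,v,a,b:cv2.resize(im[v-b:v+b,u-a:u+a],(400,300),interpolation=cv2.INTER_CUBIC)
cv2.imwrite('pics/f1.png',np.hstack([f(im,256,220,160,120),f(s,275,110,40,30)]))
E
```

```text
9.2333 [495.69057899 243.70562829 190.53972352] [-4.52128177 -1.19843826 14.848178  ] 0.001439347494555139
bar top tool z -26.788905292645055 2366
before -26.805881232199376
disc top z [169.3379054  175.25155329 176.2200142 ]
```

View pics/f1.png

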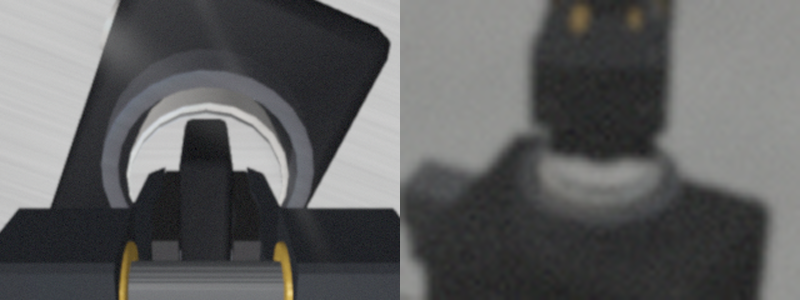

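The images show the disc seated on the rim: its top is at 175–176 mm, which is the rim plus 6 mm. The bar hasn't slipped in the grip. Handing in.

```bash
python3 -c "
from workcell import ctrl
print(ctrl.finish_job())"
```

```text
the job is handed in; nothing more can be done
None
```

The burr carrier is in the hub with its splines meshed and its disc down on the rim. The arm was still holding it there with about 15 N when I handed the job in at about 9.3 s; no verdict was returned.

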